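Hold the food slicer's carriage out for cleaning

ROBOT

A 7-joint arm with a two-finger parallel gripper is mounted at the origin on the work surface. World frame = base frame: x ahead of the robot, y to its left, z up, the work surface at z = 0. Lengths are in m, angles in rad, forces in N, time in s.
With the tool pointing down it reaches from about 0.4 to 0.85 m from the base axis. Payload 10.4 kg.
Tool frame: the origin (TCP) lies on the mounting face of the last link; the fingertips stand r.tips_ahead ahead of it and the grasp point (between the pads) lies 164 mm ahead of it (r.tips_ahead is the distance from the TCP to the fingertips, in m); z points along the fingers, y is the line along which they close (so a half turn about z gives the same grasp; the last joint's range is limited). The gripper opens to 87 mm and grips with 3 to 60 N. Pads are 19 mm wide; open, the fingers measure 117 mm over their backs; the gripper's body (75 mm by 190 mm) begins 51 mm behind the grasp point.
Start: joints at [-1.271, 0.332, -0.065, 1.46, 0.022, 1.35, -0.088], TCP at [0.198, 0.593, 0.405] pointing down, gripper open.
Joint ranges: [-2.6, 2.6], [-0.5, 2.12], [-1.47, 1.34], [0.16, 2.42], [-1.27, 4.41], [0.06, 2.06], [-2.6, 2.6]. Speed limits (rad/s): [2.22, 2.22, 2.79, 2.79, 3.14, 3.14, 3.14].

INTERFACE

Orientations are given as a unit quaternion [x, y, z, w].
In Python, from bench import telemetry, imaging, job, r gives the robot as it stands.
- The arm moves only by the tool move_arm, never from a script. Its argument "steps" is a list of rows, each an object of numbers: "dx", "dy", "dz": the shift along the tool's x, y, z in cm; "spin": the turn about the tool's z in rad. In form: [{"dx": .., "dy": .., "dz": .., "spin": ..}, ...]. A call has 1 to 12 rows; each row shifts and turns the commanded pose from where the row before left it, along the tool's axes as they then stand; what a row does not reach is not made up. A row lasts 1/10 s, in which the tool goes at most 50 mm and 8.59 degrees, less where a joint would pass 70% of its speed; a pose out of reach is approached as far as the arm can. A call with a gripper value outside its range is refused whole. "claw" is the finger opening in cm, from 0 to 8.7, set as the call begins (left out, the last holds). The fingers move at their own pace and stop on an object; "squeeze" is the grip in N (left out, the last holds). Time passes only in rows, so rows that do not move let the fingers close. It gives the time, the measured TCP pose, the force, the opening and the grip force at its end, in the units of the state.
- telemetry.read_state(): the state, without advancing time (a new reading comes with each control period).
- imaging.camera(name): name is "side" or "top" or "wrist"; returns a dict with "img" (400x640x3 uint8, red, green, blue), "camera_matrix" (3x3 intrinsics, pixels), "R" (3x3) and "t" (3): a world point X has camera coordinates R X + t. Camera axes: x right, y down, z forward; pixel columns grow to the right and rows downward; lengths in m; the calibration is good to about 2 mm. A picture is of the moment at which its call begins. There is no depth.
- job.close_job(): hands the job in; it is judged then, once.
The state is a dict: "time": time; "joint_positions": joint angles; "joint_vel": joint speeds; "joint_torque": joint torques, N m; "ee_pos": TCP position; "eef_rot": TCP orientation; "ft_force": force on the tool from outside, world axes, zero at the start; "torque": the same for the moment, N m; "width": finger opening in m; "grip_force": force on a finger pad.
Only numpy, scipy, OpenCV 4.12 (cv2) and the standard library are available. Lean on these libraries where they do the work, as an engineer would, in place of code of your own. Each camera call takes 0.05 s, during which the arm holds its last target. There are 200 camera calls.

TASK

Get the kitchen slicer ready to be wiped down: first set the thickness lever to its zero mark, so that it lies in line with the raised rib on the disc beside it, and only then draw the spring-return carriage out by its upright handle until the pointer fin on its edge is level with the fin of the clip on the base. Finish while still holding the carriage there with the gripper against its spring, do not let go, and leave the other kitchen things where they are.

Things in the scene. Friction and masses are not known exactly. Their poses are not given: they have to be found in the camera images.
- slicer: white food slicer, fixed; base 340 mm (x) by 320 mm (y, from -140 to +180), base top 40 mm up; origin on the worktop, 20 mm to the right of the base's centre; +x points to its back, its front (-x) faces the robot, +y to its left, z up. The round steel blade (170 mm, at y +14 mm, x +45 mm) and its rim reach 215 mm up; the white motor box (x 30 to 160 mm, y -98 to -12 mm) is 150 mm high
- lever_hinge (a point): hinge of the thickness lever, 62 mm above the worktop, at (-120, -100) mm on the slicer; hinge axis along the slicer's y
- lever_grip (a point): centre of the black ball knob, 28 mm across, on the lever's end, 100 mm from the hinge, on an 8 mm steel stem. Nothing stands within 40 mm of the knob; the bracket disc (radius 44 mm about the hinge, 6 mm thick) is 20 mm to the right of the lever
- gauge_lever (a joint): thickness lever's angle: 0 upright, positive leaning to the slicer's front (-x), negative to its back; stops at -0.9 and +0.9; stiff (about 1.2 N at the grip), stays where it is left, no detent. The zero mark, a raised dark rib 5 mm wide on the disc's face and standing 7 mm beyond its rim, is at +0.35 rad (20 degrees to the front). The upright aluminium gauge plate shifts a few mm with it
- carriage: steel tray 165 by 105 mm on the slicer's left, upright steel wall at its rear (92 mm behind the handle, 106 mm above the worktop); slides along the slicer's -x up to 130 mm; a spring draws it back: 3 N at rest plus 60 N/m, about 10 N at the furthest mark. Origin below the handle at the tray's underside, 46 mm up; at rest at (-20, +100) mm on the slicer, same axes
- carriage_handle (a point): the carriage's handle: upright black block 22 mm (slicer x) by 34 mm (y) by 55 mm high on a thin post, its underside 81 mm and its top 136 mm above the worktop; this point is on its centre line, 20 mm below its top
- carriage_pointer (a point): outer edge of the pointer fin on the carriage's left edge: 4 mm thick, 16 mm high, level in x with the handle's centre; 64 mm above the worktop
- mark_clip: small dark steel clip 14 mm by 18 mm fixed on the base's left rail, with an upright fin 4 mm thick reaching 71 mm above the worktop, just to the left of the pointer's path; origin under the fin's centre, axes as the slicer's. It sits 60 to 105 mm in front of the pointer's rest place, differently each time; the pointer is on the mark when its x along the slicer equals the clip's
- mug: bystander: white mug with a handle, 78 mm across, 92 mm high, left of the slicer; loose, leave alone
- brush: bystander: 200 mm dish brush lying right of the slicer; loose, leave alone
- jar: bystander: amber jar 68 mm across, 110 mm high, left of the slicer towards the robot; loose, leave alone
- bowl: bystander: white bowl 120 mm across, 55 mm high, left of the slicer, behind the mug; loose, leave alone
- blade_nut: bystander: steel ring nut 36 mm across, 12 mm high, lying on the slicer's base between lever and carriage; loose, leave alone
- pepper_mill: bystander: dark wooden mill 52 mm across, 162 mm high, in front of the slicer on the right; loose, leave alone
- salt_pot: bystander: white pot 44 mm across, 66 mm high, in front of the slicer; loose, leave alone

How it is judged:
On the way, in this order (a step that is already met when the one before it is completed fails the run):
1. the thickness lever is set to its zero mark while the carriage is still at rest (value of joint gauge_lever between 0.25 and 0.45 rad and x of carriage_pointer in the frame of slicer above -0.045 m), for 0.3 s.
2. the carriage is drawn out so that its pointer is level with the clip's fin, the gripper holding it (value of joint gauge_lever between 0.25 and 0.45 rad and x of carriage_pointer in the frame of mark_clip between -0.008 and 0.008 m and contact force between carriage and the fingers above 2 N), for 0.5 s.
At the end, for the whole second after the job is handed in: The lever is within 0.10 rad (6 degrees) of its zero mark, the carriage's pointer is within 8 mm of the clip's fin along the slide, and the carriage is still, held there by the gripper's fingers (more than 2 N between them) through the last second (all of step 2 and linear speed of carriage below 0.02 m/s); the arm keeps its last pose, push and grip.
It fails at once if the carriage is drawn out more than 30 mm while the lever is not at its mark (x of carriage_pointer in the frame of slicer below -0.05 m and not (value of joint gauge_lever between 0.2 and 0.5 rad)).
It fails at once if a bystander is moved more than 30 mm (distance of any of mug, brush, jar, bowl, blade_nut, pepper_mill, salt_pot from where it was at the start of the episode above 0.03 m).
It also fails if it takes over 42 s, if anything falls off the work surface, if the arm or the gripper's body presses on something with over 40 N, if the wrist force passes 120 N, or if a joint passes its speed limit or range.

## Working session

There is one attempt and no reset: what is moved stays moved. The work goes in short steps, Python scripts to look and compute and a tool call to move; the robot and the scene stay as the last step left them, time stands still between calls to the robot, and variables do not carry over. Pictures are saved under pics/ and viewed, at most 10 in all, crops included, and the job is handed in when it is done.

Besides the shell and the picture viewer there is one more tool, called after "Request:" as name([rows], argument=value, ...), one row to a line, values as JSON. move_arm: Moves the arm, as the interface text tells. Its arguments: {"type":"object","properties":{"steps":{"type":"array","items":{"type":"object","properties":{"dx":{"type":"number"},"dy":{"type":"number"},"dz":{"type":"number"},"spin":{"type":"number"}}}},"claw":{"type":"number"},"squeeze":{"type":"number"}},"required":["steps"]}

```bash
mkdir -p pics; cat > h.py <<'E'
import numpy as np, cv2, json
from bench import telemetry, imaging, job, r
def snap(n,tag):
    c=imaging.camera(n); cv2.imwrite(f'pics/{tag}.png',c['img'][:,:,::-1])
    np.savez(f'pics/{tag}.npz',K=c['camera_matrix'],R=c['R'],t=c['t']); return c
def load(tag):
    d=np.load(f'pics/{tag}.npz'); return d['K'],d['R'],d['t']
def proj(tag,X):
    K,R,t=load(tag); p=(K@(R@np.atleast_2d(X).T+np.reshape(t,(3,1)))).T; return p[:,:2]/p[:,2:]
def ray(tag,uv):
    K,R,t=load(tag); d=R.T@np.linalg.inv(K)@np.array([*uv,1.]); return -R.T@np.ravel(t),d/np.linalg.norm(d)
def atz(tag,uv,z):
    o,d=ray(tag,uv); return o+d*(z-o[2])/d[2]
def tri(obs):
    A=np.zeros((3,3));b=np.zeros(3)
    for tag,uv in obs:
        o,d=ray(tag,uv);P=np.eye(3)-np.outer(d,d);A+=P;b+=P@o
    X=np.linalg.solve(A,b); return X,[np.round(proj(t,X)[0]-u,1) for t,u in obs]
E
python3 - <<'E'
from h import *
for n in ('side','top'):
    c=snap(n,n+'0'); o,_=ray(n+'0',(320,200)); print(n,o,c['camera_matrix'][0,0])
print(telemetry.read_state(), r.tips_ahead)
a=cv2.imread('pics/side0.png');b=cv2.imread('pics/top0.png')
cv2.imwrite('pics/both.png',cv2.resize(np.vstack([a,b]),(480*1,600)) )
E
```

```text
side [ 0.25245264 -0.63798716  0.55824213] 380.41193470176626
top [0.44625632 0.01590407 0.90308003] 407.74737390837697
{'time': 0.1, 'joint_positions': array([-1.27064329,  0.33278513, -0.06467684,  1.46084085,  0.02158559,
        1.34989212, -0.08851109]), 'joint_vel': array([-0.00045231,  0.00011253,  0.00029046, -0.00371068,  0.00063869,
        0.00093395,  0.00046406]), 'joint_torque': array([ 2.70971432e-03, -6.24547648e+01,  2.52241030e-02, -3.90716100e+01,
       -6.13920903e-02,  3.65422829e-02,  1.19234046e-04]), 'ee_pos': array([0.19820391, 0.59262118, 0.40405587]), 'eef_rot': array([ 1.60685493e-01,  9.87005468e-01, -6.10875123e-04, -7.47315894e-05]), 'ft_force': array([-0.11965818,  0.39480101,  0.73816885]), 'torque': array([ 0.00021645, -0.02048592,  0.01940063]), 'grip_force': 0.0, 'width': 0.08727448645491247} 0.1822
```

View pics/side0.png

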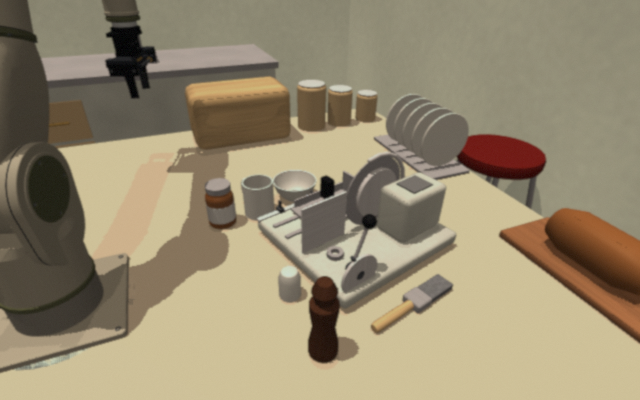

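View pics/top0.png

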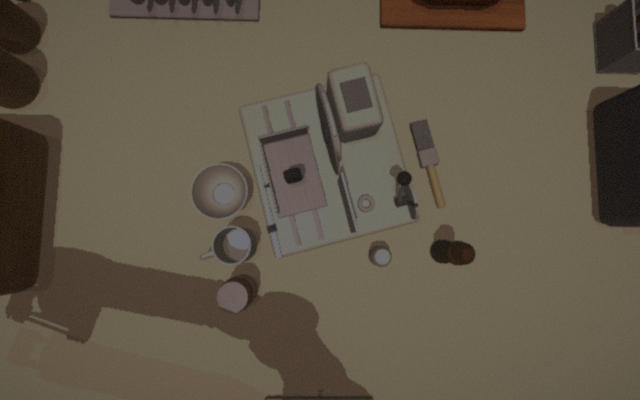

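The top view shows the slicer with its front facing down the picture. The carriage handle is near (292,175), the lever knob near (404,178) and the clip near (272,228). In the side view the knob is near (369,221) and the handle near (327,186). I'll take enlarged crops.

```bash
python3 - <<'E'
from h import *
def crop(tag,x,y,w,h,s,g):
    a=cv2.imread(f'pics/{tag}.png')[y:y+h,x:x+w]; a=np.clip(a.astype(float)*g,0,255).astype('uint8')
    a=cv2.resize(a,None,fx=s,fy=s,interpolation=cv2.INTER_CUBIC)
    for i in range(0,w,20): cv2.putText(a,str(x+i),(i*s,8),0,.3,(0,0,255),1); a[::6,i*s]=(0,0,255)
    for i in range(0,h,20): cv2.putText(a,str(y+i),(0,i*s+4),0,.3,(255,0,0),1); a[i*s,::6]=(255,0,0)
    cv2.imwrite(f'pics/{tag}c.png',a)
crop('top0',235,60,190,200,3,1.8); crop('side0',250,145,210,150,3,1.3)
E
```

```text
(no output)
```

View pics/top0c.png

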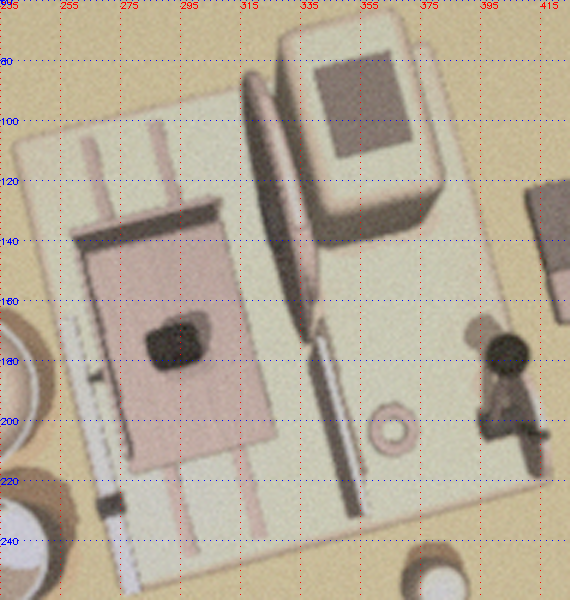

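View pics/side0c.png

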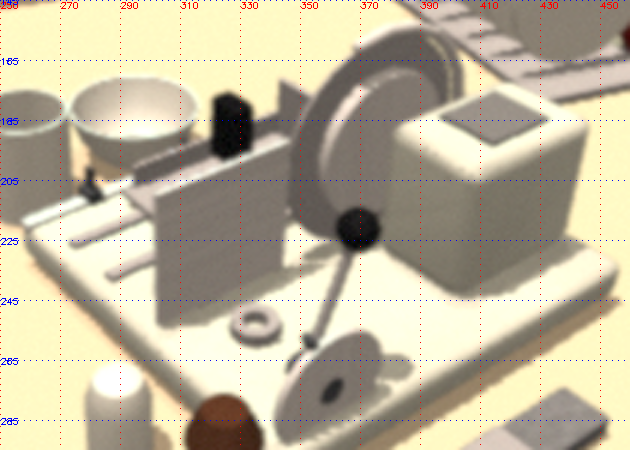

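```bash
cat >> h.py <<'E'
from scipy.optimize import least_squares
E
python3 - <<'E'
from h import *
px=[(240,108.5),(279,256),(418,220.5),(376.5,74)]
C=np.array([(.17,.18),(-.17,.18),(-.17,-.14),(.17,-.14)])
W=np.array([atz('top0',p,.038)[:2] for p in px])
def f(p):
    c,s=np.cos(p[2]),np.sin(p[2]); return ((C@np.array([[c,s],[-s,c]])+p[:2])-W).ravel()
s=least_squares(f,[.5,0,0]); print('slicer',s.x,'res mm',np.round(s.fun*1e3,1))
x,y,a=s.x; Rm=np.array([[np.cos(a),-np.sin(a)],[np.sin(a),np.cos(a)]])
np.save('pose.npy',s.x)
def sl(P): return np.r_[Rm.T@(P[:2]-s.x[:2]),P[2]]
def w(P): return np.r_[Rm@np.array(P[:2])+s.x[:2],P[2]]
for n,o in dict(knob=[('top0',(404,178)),('side0',(369,221))],handle=[('top0',(292.5,175)),('side0',(327,179))],clip=[('top0',(271.7,228)),('side0',(280,202))]).items():
    X,e=tri(o);print(n,X.round(4),'slicer',sl(X).round(4),e)
print('pointer',sl(atz('top0',(267.3,185.7),.064)),'clip', sl(atz('top0',(271.7,228),.069)))
for n,P in dict(hinge=(-.12,-.1,.062),rib=(-.12-.051*np.sin(.35),-.117,.062+.051*np.cos(.35)),knob0=(-.12-.1*np.sin(.35),-.1,.062+.1*np.cos(.35)),handletop=(-.02,.1,.136)).items():
    print(n,w(P).round(4),proj('top0',w(P)).round(1),proj('side0',w(P)).round(1))
E
```

```text
slicer [ 0.61228536 -0.0331048   0.27119702] res mm [ 3.5  5.9 -8.   6.6 -0.1 -7.8  4.7 -4.7]
knob [ 0.5593 -0.1505  0.1552] slicer [-0.0825 -0.0989  0.1552] [array([-0.1,  0.1]), array([ 0.1, -0. ])]
handle [0.5661 0.0579 0.1331] slicer [-0.0202  0.1001  0.1331] [array([ 0.1, -0.3]), array([-0.3,  0. ])]
clip [0.4655 0.102  0.0678] slicer [-0.1052  0.1694  0.0678] [array([-0.1,  0.2]), array([ 0.1, -0. ])]
pointer [-0.01785858  0.1571094   0.064     ] clip [-0.10497826  0.16913348  0.069     ]
hinge [ 0.5235 -0.1616  0.062 ] [[399.6 201.8]] [[351.3 268. ]]
rib [ 0.5112 -0.1827  0.1099] [[415.4 206. ]] [[352.  257.2]]
knob0 [ 0.4904 -0.1708  0.1559] [[415.4 215.2]] [[339.7 235.4]]
handletop [0.5662 0.0579 0.136 ] [[292.6 174.4]] [[326.8 177.9]]
```

Request:
move_arm([
  {"dz": -0.8, "spin": 0.14},
  {"dz": -0.8, "spin": 0.14},
  {"dz": -0.8, "spin": 0.14},
  {"dz": -0.8, "spin": 0.14},
  {"dz": -0.8, "spin": 0.14},
  {"dz": -0.8, "spin": 0.14},
  {"dz": -0.8, "spin": 0.137},
], claw=6, squeeze=12)

```text
$.steps[0]: bad value
```

Request:
move_arm([
  {"dx": -4.5, "dy": 0.83},
  {"dx": -4.5, "dy": 0.83},
  {"dx": -4.5, "dy": 0.83},
  {"dx": -4.5, "dy": 0.83},
  {"dx": -4.5, "dy": 0.83},
  {"dx": -4.5, "dy": 0.83},
  {"dx": -4.5, "dy": 0.83},
  {"dx": -4.5, "dy": 0.83},
  {"dx": -4.5, "dy": 0.83},
])

```text
$.steps[0]: bad value
```

Request:
move_arm([
  {"dx": -4.5, "dy": 0.83},
  {"dx": -4.5, "dy": 0.83},
  {"dx": -4.5, "dy": 0.83},
  {"dx": -4.5, "dy": 0.83},
  {"dx": -4.5, "dy": 0.83},
  {"dx": -4.5, "dy": 0.83},
  {"dx": -4.5, "dy": 0.83},
  {"dx": -4.5, "dy": 0.83},
  {},
  {},
])

```text
$.steps[0]: bad value
```

Request:
move_arm([
  {"dx": 0, "dy": 0, "dz": -0.8, "spin": 0.14},
  {"dx": 0, "dy": 0, "dz": -0.8, "spin": 0.14},
  {"dx": 0, "dy": 0, "dz": -0.8, "spin": 0.14},
  {"dx": 0, "dy": 0, "dz": -0.8, "spin": 0.14},
  {"dx": 0, "dy": 0, "dz": -0.8, "spin": 0.14},
  {"dx": 0, "dy": 0, "dz": -0.8, "spin": 0.14},
  {"dx": 0, "dy": 0, "dz": -0.8, "spin": 0.137},
], claw=6, squeeze=12)

```text
time: 0.8
ee_pos: [0.1982, 0.5927, 0.4606]
eef_rot: [0.607, 0.794, -0.0, 0.0]
ft_force: [0.2, -0.6, -0.5]
width: 0.0602
grip_force: 0.0
```

Request:
move_arm([
  {"dx": -4.5, "dy": 0.83, "dz": 0, "spin": 0},
  {"dx": -4.5, "dy": 0.83, "dz": 0, "spin": 0},
  {"dx": -4.5, "dy": 0.83, "dz": 0, "spin": 0},
  {"dx": -4.5, "dy": 0.83, "dz": 0, "spin": 0},
  {"dx": -4.5, "dy": 0.83, "dz": 0, "spin": 0},
  {"dx": -4.5, "dy": 0.83, "dz": 0, "spin": 0},
  {"dx": -4.5, "dy": 0.83, "dz": 0, "spin": 0},
  {"dx": -4.5, "dy": 0.83, "dz": 0, "spin": 0},
  {"dx": -4.5, "dy": 0.83, "dz": 0, "spin": 0},
])

```text
time: 1.7
ee_pos: [0.379, 0.2206, 0.4606]
eef_rot: [0.605, 0.796, 0.0, -0.0]
ft_force: [1.3, -0.3, 0.4]
width: 0.0602
grip_force: 0.0
```

Request:
move_arm([
  {"dx": -4.5, "dy": 0.83, "dz": 0, "spin": 0},
  {"dx": -4.5, "dy": 0.83, "dz": 0, "spin": 0},
  {"dx": -4.5, "dy": 0.83, "dz": 0, "spin": 0},
  {"dx": -4.5, "dy": 0.83, "dz": 0, "spin": 0},
  {"dx": -4.5, "dy": 0.83, "dz": 0, "spin": 0},
  {"dx": -4.5, "dy": 0.83, "dz": 0, "spin": 0},
  {"dx": -4.5, "dy": 0.83, "dz": 0, "spin": 0},
  {"dx": -4.5, "dy": 0.83, "dz": 0, "spin": 0},
  {"dx": 0, "dy": 0, "dz": 0, "spin": 0},
  {"dx": 0, "dy": 0, "dz": 0, "spin": 0},
])

```text
time: 2.7
ee_pos: [0.539, -0.1073, 0.4601]
eef_rot: [0.606, 0.795, -0.001, -0.0]
ft_force: [-0.1, 0.6, -0.6]
width: 0.0605
grip_force: 0.0
```

```bash
cat >> h.py <<'E'
def axes():
    from scipy.spatial.transform import Rotation as Ro
    s=telemetry.read_state(); return s,Ro.from_quat(s['eef_rot']).as_matrix()
def crop(tag,x,y,w,h,s,g=1.5):
    a=cv2.imread(f'pics/{tag}.png')[y:y+h,x:x+w]; a=np.clip(a.astype(float)*g,0,255).astype('uint8')
    a=cv2.resize(a,None,fx=s,fy=s,interpolation=cv2.INTER_CUBIC)
    for i in range(0,w,20): cv2.putText(a,str(x+i),(int(i*s),8),0,.3,(0,0,255),1); a[::6,int(i*s)]=(0,0,255)
    for i in range(0,h,20): cv2.putText(a,str(y+i),(0,int(i*s)+4),0,.3,(255,0,0),1); a[int(i*s),::6]=(255,0,0)
    cv2.imwrite(f'pics/{tag}c.png',a)
E
python3 - <<'E'
from h import *
snap('wrist','w1'); s,R=axes(); print(s['ee_pos'],R.round(4))
K=np.array([.5593,-.1505,.155]); print('to knob, tool cm',R.T@(K-s['ee_pos']-R[:,2]*.164)*100, proj('w1',K))
crop('w1',0,0,640,400,1.25,1.3)
E
```

```text
[ 0.53895375 -0.10609617  0.46025826] [[-2.676e-01  9.635e-01 -1.100e-03]
 [ 9.635e-01  2.676e-01  0.000e+00]
 [ 3.000e-04 -1.000e-03 -1.000e+00]]
to knob, tool cm [-4.83304861  0.80409257 14.12339769] [[325.67269622 235.97633341]]
```

View pics/w1c.png

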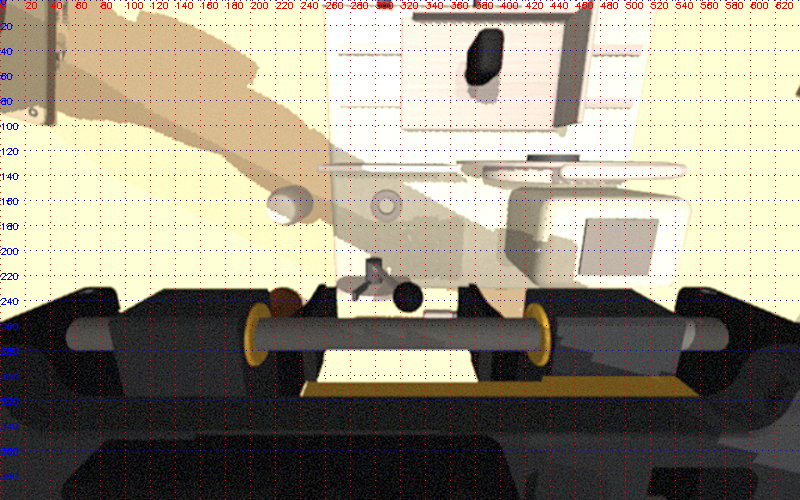

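The wrist view shows the knob at (325.6,237.6), against a predicted (325.7,236), so the estimate holds and the yaw is aligned. I'll check the clearance to the pepper mill at (228,240).

```bash
python3 - <<'E'
from h import *
for u in [(214,236),(242,236),(228,240)]: print(atz('w1',u,.155), atz('w1',u,.14))
print(tri([('w1',(325.6,237.6)),('top0',(404,178)),('side0',(369,221))]))
# mill distance behind knob target along slicer -x
k=np.array([.4904,-.1708]);m=atz('w1',(228,240),.155)[:2];d=m-k;print(d@[.9635,.2676],d@[-.2676,.9635])
E
```

```text
[ 0.44107752 -0.18316385  0.155     ] [ 0.43692542 -0.19075339  0.14      ]
[ 0.47074234 -0.17497498  0.155     ] [ 0.46815254 -0.18213325  0.14      ]
[ 0.45678179 -0.18374207  0.155     ] [ 0.45345675 -0.19136206  0.14      ]
(array([ 0.55924191, -0.151097  ,  0.15585235]), [array([-0.1, -0.8]), array([0.4, 0.1]), array([ 0.3, -0.1])])
-0.035854443823806814 -0.003473451615749249
```

Request:
move_arm([
  {"dx": -2.4, "dy": 0.4, "dz": 3, "spin": 0},
  {"dx": -2.4, "dy": 0.4, "dz": 3, "spin": 0},
  {"dx": 0, "dy": 0, "dz": 2, "spin": 0},
  {"dx": 0, "dy": 0, "dz": 1.5, "spin": 0},
  {"dx": 0, "dy": 0, "dz": 0, "spin": 0},
])

```text
time: 3.25
ee_pos: [0.5592, -0.1488, 0.3641]
eef_rot: [0.604, 0.797, -0.0, -0.001]
ft_force: [-0.6, 0.0, 0.8]
width: 0.06
grip_force: 0.0
```

```bash
python3 - <<'E'
from h import *
print(atz('top0',(462,253),.15),atz('top0',(441,251),.04)); print(tri([('top0',(462,253)),('side0',(324,287))]))
m=tri([('top0',(462,253)),('side0',(324,287))])[0][:2]; d=m-np.array([.4904,-.1708]);print(d@[.9635,.2676],d@[-.2676,.9635])
s,R=axes(); print(R.T@(np.array([.5592,-.151,.1555])-s['ee_pos']-R[:,2]*.164)*100,R[:,1])
E
```

```text
[ 0.42197925 -0.25802789  0.15      ] [ 0.42217808 -0.25331847  0.04      ]
(array([ 0.42218922, -0.26098677,  0.14234658]), [array([ 0.1, -0.2]), array([-0.3,  0. ])])
-0.08985506931666493 -0.06864174218384432
[-0.25482623 -0.01298002  4.46344927] [ 0.96289303  0.26987525 -0.00208597]
```

Request:
move_arm([
  {"dx": -0.25, "dy": 0, "dz": 1.5, "spin": 0},
  {"dx": 0, "dy": 0, "dz": 1.5, "spin": 0},
  {"dx": 0, "dy": 0, "dz": 1.4, "spin": 0},
  {"dx": 0, "dy": 0, "dz": 0, "spin": 0},
])

```text
time: 3.65
ee_pos: [0.5596, -0.1526, 0.3195]
eef_rot: [0.605, 0.796, -0.001, -0.001]
ft_force: [-0.0, -0.1, 0.7]
width: 0.0601
grip_force: 0.0
```

Request:
move_arm([
  {"dx": 0, "dy": 0, "dz": 0, "spin": 0},
  {"dx": 0, "dy": 0, "dz": 0, "spin": 0},
  {"dx": 0, "dy": 0, "dz": 0, "spin": 0},
  {"dx": 0, "dy": 0, "dz": 0, "spin": 0},
  {"dx": 0, "dy": 0, "dz": 0, "spin": 0},
], claw=2, squeeze=8)

```text
time: 4.15
ee_pos: [0.5603, -0.1531, 0.322]
eef_rot: [0.605, 0.796, 0.0, 0.0]
ft_force: [2.0, -0.0, 1.3]
width: 0.0281
grip_force: 1.5
```

Request:
move_arm([
  {"dx": 0, "dy": -0.89, "dz": -0.3, "spin": 0},
  {"dx": 0, "dy": -0.87, "dz": -0.2, "spin": 0},
  {"dx": 0, "dy": -0.99, "dz": -0.15, "spin": 0},
  {"dx": 0, "dy": -1.0, "dz": -0.05, "spin": 0},
  {"dx": 0, "dy": -0.9, "dz": 0.05, "spin": 0},
  {"dx": 0, "dy": -0.8, "dz": 0.1, "spin": 0},
  {"dx": 0, "dy": -0.88, "dz": 0.2, "spin": 0},
  {"dx": 0, "dy": -0.86, "dz": 0.25, "spin": 0},
  {"dx": 0, "dy": 0, "dz": 0, "spin": 0},
  {"dx": 0, "dy": 0, "dz": 0, "spin": 0},
  {"dx": 0, "dy": 0, "dz": 0, "spin": 0},
])

```text
time: 5.25
ee_pos: [0.4906, -0.1725, 0.3224]
eef_rot: [0.605, 0.796, -0.001, -0.001]
ft_force: [-3.6, -0.1, 4.0]
width: 0.0271
grip_force: 8.0
```

```bash
python3 - <<'E'
from h import *
s,R=axes(); G=s['ee_pos']+R[:,2]*.164; print('grasp',G,s['width'],s['grip_force'],s['ft_force'])
snap('side','side1'); crop('side1',300,200,130,100,6,1.3)
E
```

```text
grasp [ 0.49025729 -0.17248478  0.15843607] 0.027090063721334254 8.000317141413689 [-3.61435872 -0.14641611  3.9657131 ]
```

View pics/side1c.png

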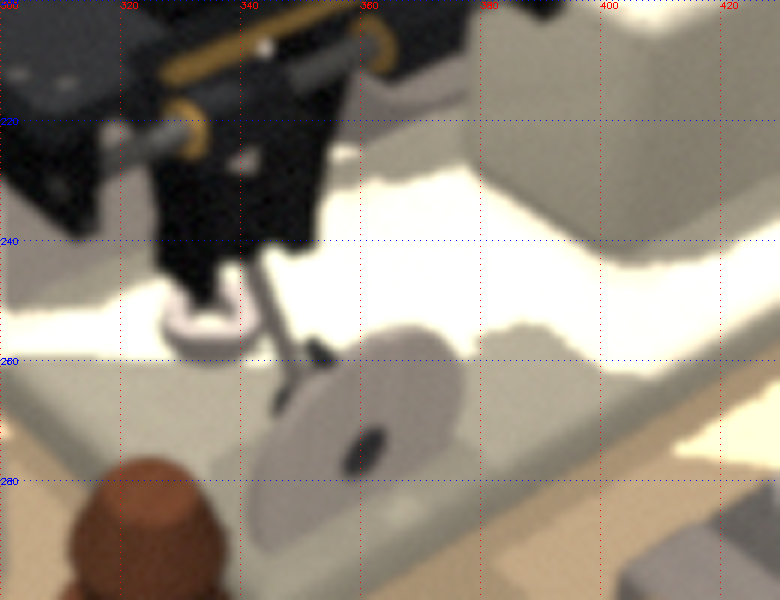

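The side view shows the stem running from about (343,243) to (349,262), which lies on the predicted zero-mark line from (340,235) to (351,268). The rib tip is at (353,258), as predicted. I'll release, lift and verify.

Request:
move_arm([
  {"dx": 0, "dy": 0, "dz": 0, "spin": 0},
  {"dx": 0, "dy": 0, "dz": 0, "spin": 0},
  {"dx": 0, "dy": 0, "dz": 0, "spin": 0},
  {"dx": 0, "dy": 0, "dz": -2, "spin": 0},
  {"dx": 0, "dy": 0, "dz": -4, "spin": 0},
  {"dx": 0, "dy": 0, "dz": -4, "spin": 0},
  {"dx": 2.5, "dy": 0, "dz": -2, "spin": 0},
  {"dx": 4.5, "dy": 0, "dz": 0, "spin": 0},
  {"dx": 4.5, "dy": 0, "dz": 0, "spin": 0},
], claw=6)

```text
time: 6.2
ee_pos: [0.4598, -0.0608, 0.4435]
eef_rot: [0.606, 0.796, 0.001, 0.001]
ft_force: [0.6, 0.6, -0.7]
width: 0.0602
grip_force: 0.0
```

```bash
python3 - <<'E'
from h import *
s,R=axes(); print(s['ee_pos'],R[:,:2].round(3).tolist())
a=snap('top','top2');b=snap('side','side2')
P=lambda c,x,y:cv2.resize(np.clip(c['img'][y:y+75,x:x+100,::-1]*1.5,0,255).astype('uint8'),None,fx=4,fy=4,interpolation=cv2.INTER_CUBIC)
cv2.imwrite('pics/l2.png',np.hstack([P(a,360,170),P(b,310,205)]))
for c,x,y,n in((a,360,170,'top'),(b,310,205,'side')):
    g=c['img'][y:y+75,x:x+100].max(2); k,l,st,ce=cv2.connectedComponentsWithStats((g<30).astype('uint8'))
    print(n,[(ce[i]+[x,y],st[i]) for i in range(1,k) if st[i,4]>30])
E
```

```text
[ 0.45975287 -0.06080135  0.44353451] [[-0.266, 0.964], [0.964, 0.266], [-0.0, 0.002]]
top []
side [(array([338.1875   , 236.2265625]), array([ 22,  25,  13,  13, 128], dtype=int32))]
```

View pics/l2.png

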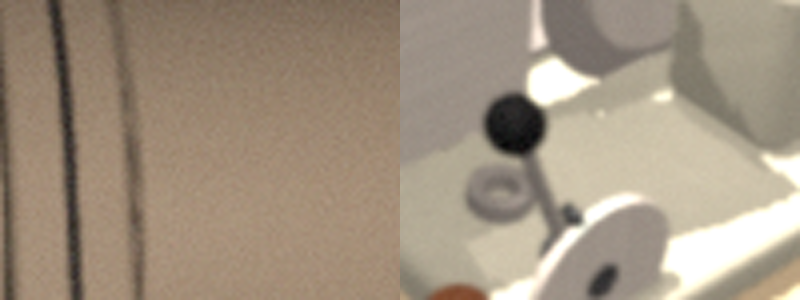

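The arm hides the top view. The side view has the knob at (338.2,236.2), next to the predicted zero-mark spot. I'll work out the angle and the handle approach.

```bash
python3 - <<'E'
from h import *
x,y,a=np.load('pose.npy'); u=np.array([np.cos(a),np.sin(a)]);v=np.array([-u[1],u[0]])
f=lambda q:np.r_[np.array([x,y])+u*(-.12-.1*np.sin(q))-v*.1,.062+.1*np.cos(q)]
for p in ((338.2,236.2),(369,221)):
    qs=np.linspace(-.6,.7,261);e=[np.linalg.norm(proj('side0',f(q))[0]-p) for q in qs];i=np.argmin(e);print(qs[i],e[i])
s,R=axes(); H=np.array([.5661,.0579,.116]); print(R.T@(H-s['ee_pos']-R[:,2]*.164)*100)
E
```

```text
0.3799999999999999 0.39906963484442937
-0.37 0.49784589509604954
[ 7.96072988 13.3572121  16.32100917]
```

Request:
move_arm([
  {"dx": 2.0, "dy": 3.35, "dz": 0, "spin": 0},
  {"dx": 2.0, "dy": 3.35, "dz": 0, "spin": 0},
  {"dx": 2.0, "dy": 3.35, "dz": 0, "spin": 0},
  {"dx": 2.0, "dy": 3.35, "dz": 0, "spin": 0},
  {"dx": 0, "dy": 0, "dz": 3, "spin": 0},
  {"dx": 0, "dy": 0, "dz": 3, "spin": 0},
  {"dx": 0, "dy": 0, "dz": 2.5, "spin": 0},
  {"dx": 0, "dy": 0, "dz": 0, "spin": 0},
  {"dx": 0, "dy": 0, "dz": 0, "spin": 0},
])

```text
time: 7.2
ee_pos: [0.5681, 0.0513, 0.3583]
eef_rot: [0.605, 0.796, -0.0, 0.0]
ft_force: [0.2, -0.4, 0.6]
width: 0.0601
grip_force: 0.0
```

```bash
python3 - <<'E'
from h import *
s,R=axes(); H=np.array([.5661,.0579,.116]); print(s['ee_pos'],R.T@(H-s['ee_pos']-R[:,2]*.164)*100)
snap('wrist','w3'); crop('w3',0,0,640,400,1.25,1.3); print(proj('w3',[[.5661,.0579,.136],[.4655,.102,.068]]))
E
```

```text
[0.56810166 0.05128013 0.35833171] [ 0.69989686 -0.01656604  7.83292679]
[[317.72643733 211.9050245 ]
 [226.15600444 118.6275144 ]]
```

View pics/w3c.png

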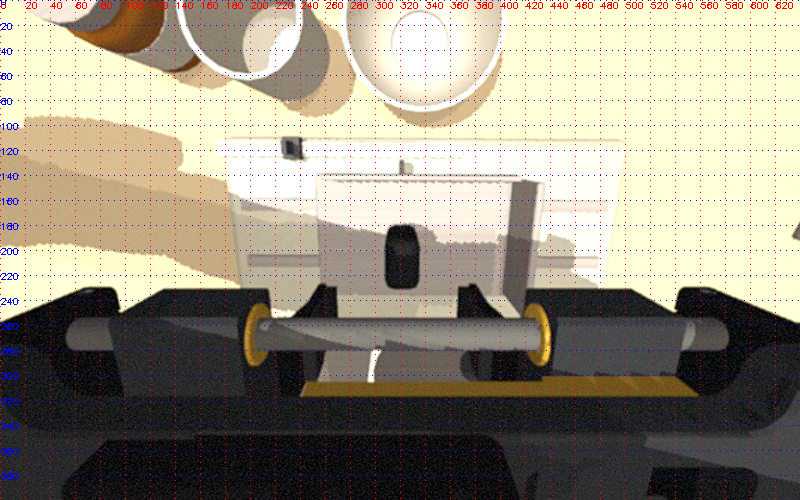

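The wrist view has the handle top at about (322,214), the pointer fin at (322,133) and the clip at (232,119). The grasp is centred along the closing line to about 2 mm, so I'll descend and grip.

Request:
move_arm([
  {"dx": 0.7, "dy": 0.1, "dz": 2, "spin": 0},
  {"dx": 0, "dy": 0, "dz": 2, "spin": 0},
  {"dx": 0, "dy": 0, "dz": 2, "spin": 0},
  {"dx": 0, "dy": 0, "dz": 1.7, "spin": 0},
  {"dx": 0, "dy": 0, "dz": 0, "spin": 0},
  {"dx": 0, "dy": 0, "dz": 0, "spin": 0},
])

```text
time: 7.85
ee_pos: [0.5675, 0.0584, 0.2823]
eef_rot: [0.605, 0.796, 0.001, 0.001]
ft_force: [-0.5, 0.4, 0.9]
width: 0.0601
grip_force: 0.0
```

Request:
move_arm([
  {"dx": 0, "dy": 0, "dz": 0, "spin": 0},
  {"dx": 0, "dy": 0, "dz": 0, "spin": 0},
  {"dx": 0, "dy": 0, "dz": 0, "spin": 0},
  {"dx": 0, "dy": 0, "dz": 0, "spin": 0},
  {"dx": 0, "dy": 0, "dz": 0, "spin": 0},
  {"dx": 0, "dy": 0, "dz": 0, "spin": 0},
  {"dx": 0, "dy": 0, "dz": 0, "spin": 0},
], claw=1, squeeze=25)

```text
time: 8.55
ee_pos: [0.5672, 0.0586, 0.2809]
eef_rot: [0.605, 0.796, 0.0, 0.0]
ft_force: [3.4, 0.8, -1.5]
width: 0.0218
grip_force: 25.0
```

```bash
python3 - <<'E'
from h import *
x,y,a=np.load('pose.npy'); u=np.array([np.cos(a),np.sin(a)]);v=np.array([-u[1],u[0]])
w=lambda X,Y,Z:np.r_[np.array([x,y])+u*X+v*Y,Z]
sl=lambda P:((P[:2]-[x,y])@u,(P[:2]-[x,y])@v)
print(sl(atz('w3',(322.4,132.8),.064)),sl(atz('w3',(233,115),.069)),sl(atz('w3',(233,115),.071)))
s,R=axes(); print(s['ee_pos'],sl(s['ee_pos']),R[:,1],s['ft_force'])
E
```

```text
(np.float64(-0.015592902390143971), np.float64(0.15651782241259032)) (np.float64(-0.09831243708089324), np.float64(0.17267912957669146)) (np.float64(-0.09773198455962201), np.float64(0.17261474658266734))
[0.56720805 0.05856229 0.28085408] (np.float64(-0.018873548427699016), np.float64(0.10039227225232766)) [0.96352226 0.26762641 0.0009813 ] [ 3.44621669  0.8451081  -1.53319548]
```

Request:
move_arm([
  {"dx": 0, "dy": -0.8, "dz": 0, "spin": 0},
  {"dx": 0, "dy": -0.8, "dz": 0, "spin": 0},
  {"dx": 0, "dy": -0.8, "dz": 0, "spin": 0},
  {"dx": 0, "dy": -0.8, "dz": 0, "spin": 0},
  {"dx": 0, "dy": -0.8, "dz": 0, "spin": 0},
  {"dx": 0, "dy": -0.8, "dz": 0, "spin": 0},
  {"dx": 0, "dy": -0.8, "dz": 0, "spin": 0},
  {"dx": 0, "dy": -0.8, "dz": 0, "spin": 0},
  {"dx": 0, "dy": -0.8, "dz": 0, "spin": 0},
  {"dx": 0, "dy": -0.8, "dz": 0, "spin": 0},
  {"dx": 0, "dy": -0.4, "dz": 0, "spin": 0},
  {"dx": 0, "dy": 0, "dz": 0, "spin": 0},
])

```text
time: 9.75
ee_pos: [0.4857, 0.0363, 0.2808]
eef_rot: [0.605, 0.796, 0.001, 0.0]
ft_force: [7.1, 3.8, -6.7]
width: 0.0222
grip_force: 25.0
```

```bash
python3 - <<'E'
from h import *
x,y,a=np.load('pose.npy'); u=np.array([np.cos(a),np.sin(a)])
s,R=axes(); print(s['ee_pos'],(s['ee_pos'][:2]-[x,y])@u,s['ft_force'],s['width'],s['grip_force'])
snap('wrist','w4'); snap('top','top4'); snap('side','side4')
crop('w4',270,40,100,75,6,1.0)
b=cv2.imread('pics/side4.png')[190:290,270:400]; k=cv2.imread('pics/w4c.png')
b=cv2.resize(b,None,fx=1.5,fy=1.5); k[-150:,-195:]=b; cv2.imwrite('pics/w4c.png',k)
P=lambda X,Y,Z:np.r_[np.array([x,y])+u*X+np.array([-u[1],u[0]])*Y,Z]
print(proj('w4',[P(-.105,.157,.064),P(-.105,.169,.071)]))
g=cv2.imread('pics/side4.png')[205:280,310:410].max(2); n,l,st,ce=cv2.connectedComponentsWithStats((g<30).astype('uint8'))
print([(ce[i]+[310,205],st[i]) for i in range(1,n) if st[i,4]>30])
E
```

```text
[0.48574943 0.03627257 0.28081888] -0.1033260100462155 [ 7.12745362  3.81033344 -6.6530115 ] 0.022196179564929842 24.988380380909803
[[314.96832653 146.87473214]
 [314.85128813 129.19578236]]
[(array([338.234375 , 235.7890625]), array([ 22,  25,  13,  13, 128], dtype=int32))]
```

View pics/w4c.png

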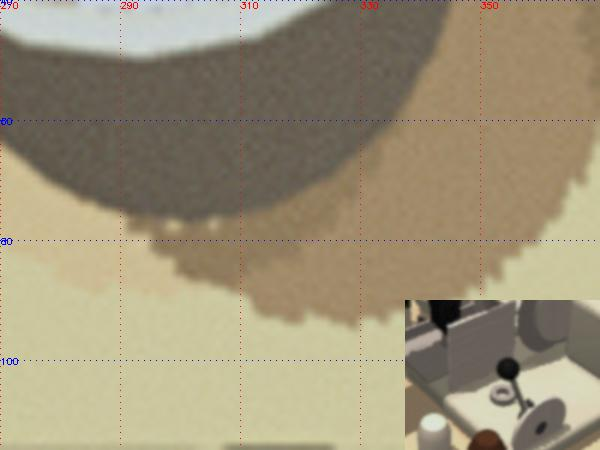

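The crop missed the fins, which should sit near rows 129–147. The inset shows the lever unmoved. I'll take the proper crop.

```bash
python3 -c "
from h import *
crop('w4',280,105,80,60,10,1.0)"
```

```text
(no output)
```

View pics/w4c.png

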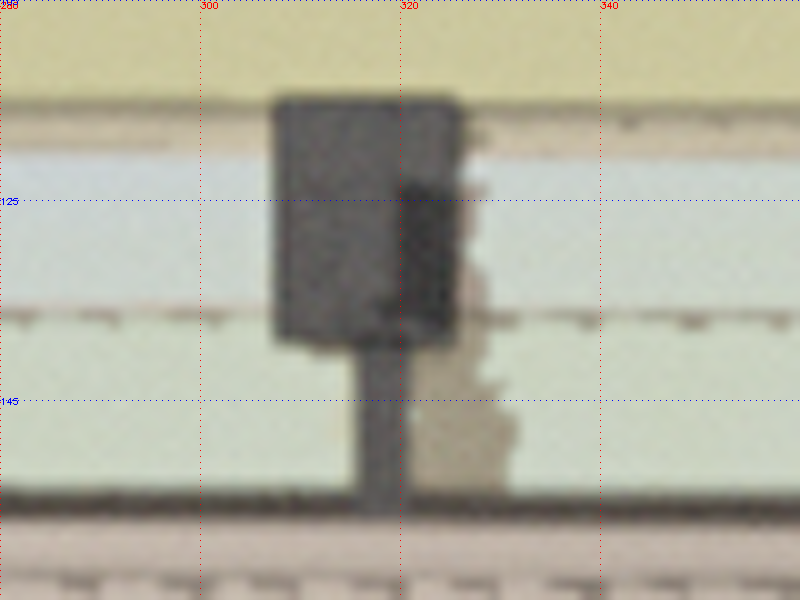

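The wrist close-up has the pointer fin centred at column 318. The clip block is centred at column 317, with its fin's right edge at about 320, so they agree to about 1 mm. I'll let it settle and hand in.

Request:
move_arm([
  {"dx": 0, "dy": 0, "dz": 0, "spin": 0},
  {"dx": 0, "dy": 0, "dz": 0, "spin": 0},
  {"dx": 0, "dy": 0, "dz": 0, "spin": 0},
  {"dx": 0, "dy": 0, "dz": 0, "spin": 0},
  {"dx": 0, "dy": 0, "dz": 0, "spin": 0},
  {"dx": 0, "dy": 0, "dz": 0, "spin": 0},
  {"dx": 0, "dy": 0, "dz": 0, "spin": 0},
  {"dx": 0, "dy": 0, "dz": 0, "spin": 0},
])

```text
time: 10.7
ee_pos: [0.4862, 0.0365, 0.2809]
eef_rot: [0.605, 0.796, 0.001, 0.0]
ft_force: [7.1, 3.6, -5.8]
width: 0.0219
grip_force: 25.0
```

```bash
python3 -c "
from h import *
s=telemetry.read_state(); print(s['ee_pos'],s['grip_force'],s['width']); print(job.close_job())"
```

```text
[0.48618753 0.03646224 0.28085704] 24.990467102797993 0.021921009766984356
the job is handed in; nothing more can be done
None
```

Job handed in at 10.7 s, verdict not shown: the lever measures about 0.37 rad (mark 0.35), the carriage pointer is within about 1 mm of the clip's fin, and the gripper still holds the handle at 25 N.

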